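# Put the stereo microscope's accessories away in their fitted trays

## Robot

A 6-joint arm with a two-finger parallel gripper is mounted at the origin on the work surface. World frame = base frame: x ahead of the robot, y to its left, z up, the work surface at z = 0. Lengths are in m, angles in degrees, forces in N, time in s.
With the tool pointing down it reaches from about 0.35 to 0.875 m from the base axis. Payload 4.2 kg.
Tool frame: the origin (TCP) lies at the very end of the fingers, on their centre line; the grasp point (between the pads) lies 19 mm behind it; z points along the fingers, x is the direction in which the jaws open and shut, and the axes are right-handed (so a half turn about z gives the same grasp; the last joint's range is limited). The gripper opens to 87 mm and grips with 3 to 60 N. Pads are 19 mm wide; open, the fingers measure 117 mm over their backs; the gripper's body (75 mm by 190 mm) begins 51 mm behind the grasp point.
Start: joints at [86.379, 22.042, 0.453, 0, -68.411, -14.817], TCP at [0.198, 0.593, 0.223] pointing down, gripper open.
Joint ranges: [-179.83, 179.83], [-69.29, 118.12], [-61.27, 80.66], [-181.25, 117.63], [-171.15, -9.14], [-177.46, 177.46]. Speed limits (degrees/s): [159.86, 159.86, 180, 180, 180, 180].

## Interface

Orientations are given as a 3x3 rotation matrix whose columns are the frame's x, y, z axes.
In Python, from station import r gives the robot as it stands.
- The arm moves only by the shell command python3 -m jog 'ROWS' [OPENING]. ROWS is JSON, a list of rows, each a list of 2 entries, a list of its own where there are three numbers: the shift along the tool's x, y, z in m, then the turn, a rotation vector about the tool's x, y, z in units of 5 degrees (1.0 is 5 degrees). A call has exactly 10 rows; each row is the pose to reach, as a shift and turn from the pose commanded when the call began, along the tool's axes at that moment; what a row does not reach only later rows make up. A row lasts 1/12 s, in which the tool goes at most 41.7 mm and 7.16 degrees, less where a joint would pass 70% of its speed; a pose out of reach is approached as far as the arm can. A call with a gripper value outside its range is refused whole. OPENING is the finger opening in m, from 0 to 0.087, set as the call begins (- or left out, the last holds). The fingers move at their own pace and stop on an object; the grip force is fixed at half the most. Time passes only in rows, so rows that repeat a pose let the fingers close, or fill a call up. It gives the time, the measured TCP pose, the force and the opening at its end, in the units of the state.
- r.sense(): the state, without advancing time (a new reading comes with each control period).
- r.capture(name): name is "side" or "top"; returns (picture, depth): 480x640x3 uint8, blue, green, red; 480x640 float32, m along the optical axis (not along the pixel's ray), 0 where there is no reading.
- r.calibration(name): a dict with "fx", "fy", "cx", "cy" (pixels), "R" (3x3) and "t" (3): a world point X has camera coordinates R X + t. Camera axes: x right, y down, z forward; pixel columns grow to the right and rows downward; lengths in m; the calibration is good to about 2 mm. A picture is of the moment at which its call begins. calibration takes no time and is no camera call.
- r.finish_job(): hands the job in, once; it reports no verdict.
Trained networks look in the newest picture that a camera, given by its name, has taken for a name from the list of things; names that differ only in an ending like _2 or _b are one class to them, and where a whole thing is asked for, a point or a joint stands for the part that bears it (a point fixed in the world has none). Each returns a list of dicts, best first, with "confidence" (0 to 1); they miss things now and then, are a little off and sometimes report something else, mostly with a low value. They report only what shows in the picture. A call takes as long as a camera call. They do not tell look-alikes from the thing itself.
- r.cut_out(query, camera): "region" (480x640 bool, what is visible of it) and "uv" ([column, row] in pixels, amid what is visible of it).
The state is a dict: "time_s": time; "joints": joint angles; "joint_velocities": joint speeds; "effort": joint torques, N m; "tcp_pos": TCP position; "ee_rot": TCP orientation; "wrist_force": force on the tool from outside, world axes, zero at the start; "moment": the same for the moment, N m; "gripper_width": opening from 0.0 (shut) to 1.0 (fully open).
Only numpy, scipy, OpenCV 4.12 (cv2) and the standard library are available. Lean on these libraries where they do the work, as an engineer would, in place of code of your own. Each camera call takes 0.05 s, during which the arm holds its last target.

## Task

The session at the stereo microscope is over: put the four loose accessories (black eyepiece, add-on lens, blue camera, orange slide box) away, each standing upright as it does now and fully down on the green floor of the storage tray whose pocket has its own outline, with finger room round it. Set each one down gently, never let it drop, and leave the covered glass specimen dish where it lies.

Things in the scene. Friction and masses are not known exactly. Their poses are not given: they have to be found in the camera images.
- eyepiece: Microscope eyepiece standing on its barrel, 56 mm high: an aluminium barrel 30 mm across (0 to 26 mm up), above it a black head 36 mm across (26 to 52 mm up), then a rubber eyecup 33 mm across with a dark lens. Goes in the small round pocket. Loose, about 90 g. Origin: centre of the underside; z up; round, so its yaw does not matter.
- addon_lens: Add-on objective lens standing up, 35 mm high: a wide, low grey cylinder 58 mm across (0 to 30 mm up, its top 8 mm a dark knurled ring), on top an aluminium thread 48 mm across and 5 mm high with a dark lens in it. Goes in the large round pocket. Loose, about 160 g. Origin: centre of the underside; z up; round, so its yaw does not matter.
- camera: Blue microscope camera: a square body 50 x 50 mm, 36 mm high, with its capped round mount (33 mm across, black) upward, 46 mm high in all. Goes in the square pocket, any way round that fits. Loose, about 140 g. Origin: centre of the underside; x and y run square to its sides, z up.
- slide_box: Orange closed box for microscope slides, 80 mm long (x), 34 mm wide (y), 32 mm high, with a white label on top. Goes in the long pocket, either way round. Loose, about 70 g. Origin: centre of the underside; z up.
- tray_small_round: Storage tray, fixed: a dark grey square plate 112 x 112 mm, 12 mm high, standing on the bench, with one central pocket 8 mm deep (its floor is 4 mm above the bench) lined in green. Origin: centre of the underside, right below the pocket's centre. Pocket: a round hole 46 mm across, for the eyepiece.
- tray_large_round: Storage tray, fixed: a dark grey square plate 112 x 112 mm, 12 mm high, standing on the bench, with one central pocket 8 mm deep (its floor is 4 mm above the bench) lined in green. Origin: centre of the underside, right below the pocket's centre. Pocket: a round hole 74 mm across, for the add-on lens.
- tray_square: Storage tray, fixed: a dark grey square plate 112 x 112 mm, 12 mm high, standing on the bench, with one central pocket 8 mm deep (its floor is 4 mm above the bench) lined in green. Origin: centre of the underside, right below the pocket's centre. Pocket: a square 66 x 66 mm, its sides along the tray's x and y, for the camera.
- tray_long: Storage tray, fixed: a dark grey square plate 112 x 112 mm, 12 mm high, standing on the bench, with one central pocket 8 mm deep (its floor is 4 mm above the bench) lined in green. Origin: centre of the underside, right below the pocket's centre. Pocket: a rectangle 96 mm long (along the tray's x) by 50 mm wide (along its y), for the slide box.
- dish: Covered clear glass specimen dish with a bit of leaf in it, 60 mm across, 14 mm high, loose, standing among the accessories; not to be moved. Origin: centre of the underside.
There are look-alikes about, which are no part of the job. What is shaped like the camera but pink is not meant.

How it is judged (in metres and radians):
At the end, for the whole second after the job is handed in: Eyepiece, add-on lens, camera and slide box each upright (tilt under 0.1 rad) in the tray of its own outline, on the pocket's floor (underside under 6.5 mm above the tray's) within 13 mm of its centre, released and at rest; the dish within 20 mm of its start (horizontal distance between eyepiece and tray_small_round below 0.013 m and z of eyepiece in the frame of tray_small_round below 0.0065 m and angle between each of eyepiece, addon_lens, camera, slide_box's own z axis and vertical below 0.1 rad and linear speed of each of eyepiece, addon_lens, camera, slide_box below 0.02 m/s and contact force between each of eyepiece, addon_lens, camera, slide_box and the fingers below 0.05 N and horizontal distance between addon_lens and tray_large_round below 0.013 m and z of addon_lens in the frame of tray_large_round below 0.0065 m and horizontal distance between camera and tray_square below 0.013 m and z of camera in the frame of tray_square below 0.0065 m and horizontal distance between slide_box and tray_long below 0.013 m and z of slide_box in the frame of tray_long below 0.0065 m and distance of dish from where it was at the start of the episode below 0.02 m); the robot touches nothing.
It fails at once if an accessory is let fall from more than 35 mm above the bench ((height (world z) of eyepiece above 0.035 m and contact force between eyepiece and the fingers below 0.02 N and linear speed of eyepiece above 0.3 m/s) or (height (world z) of addon_lens above 0.035 m and contact force between addon_lens and the fingers below 0.02 N and linear speed of addon_lens above 0.3 m/s) or (height (world z) of camera above 0.035 m and contact force between camera and the fingers below 0.02 N and linear speed of camera above 0.3 m/s) or (height (world z) of slide_box above 0.035 m and contact force between slide_box and the fingers below 0.02 N and linear speed of slide_box above 0.3 m/s)).
It fails at once if the specimen dish is pushed away or lifted (moved more than 20 mm) (distance of dish from where it was at the start of the episode above 0.02 m).
It also fails if it takes over 104 s, if anything falls off the work surface, if the arm or the gripper's body presses on something with over 40 N, if the wrist force passes 120 N, or if a joint passes its speed limit or range.

## Working session

There is one attempt and no reset: what is moved stays moved. The work goes in short steps, Python scripts to look and compute and a shell command to move; the robot and the scene stay as the last step left them, time stands still between calls to the robot, and variables do not carry over. Pictures are saved under pics/ and viewed, and the job is handed in when it is done.

```bash
ls; mkdir -p pics; python3 - <<'E'
from station import r
import cv2
print(r.sense())
for n in("top","side"):
    p,d=r.capture(n); cv2.imwrite(f"pics/{n}0.png",p); c=r.calibration(n); print(n,c)
E
```

```text
pics
{'time_s': 0.0, 'joints': array([ 8.63804473e+01,  2.20911123e+01,  3.78690063e-01, -3.12129645e-02,
       -6.84116435e+01, -1.48150258e+01]), 'joint_velocities': array([-0.02935239, -0.01107621, -0.04015459,  0.03153244, -0.01612415,
        0.00530226]), 'effort': array([-5.00939477e-04, -3.90659595e+01,  1.87407517e+01,  4.22008708e+00,
        1.09903776e-02, -1.96154310e-04]), 'tcp_pos': array([0.19743388, 0.59234377, 0.22144272]), 'ee_rot': array([[-3.16411590e-01, -9.48621786e-01, -6.42241559e-04],
       [-9.48619399e-01,  3.16412235e-01, -2.12900320e-03],
       [ 2.22283190e-03, -6.43984844e-05, -9.99997527e-01]]), 'wrist_force': array([-0.58721619,  1.51089124,  0.36426643]), 'moment': array([-0.01614459, -0.01486061, -0.0224746 ]), 'gripper_width': 0.9976039483260944}
top {'fx': 457.7233705733144, 'fy': 457.7233705733144, 'cx': 322.11904915636825, 'cy': 244.23981166792166, 'R': array([[-0.02182594, -0.99957376, -0.01938903],
       [-0.99128311,  0.02415716, -0.12951537],
       [ 0.12992855,  0.01639322, -0.99138783]]), 't': array([0.02933737, 0.50622639, 0.83599977])}
side {'fx': 463.52280933155197, 'fy': 463.52280933155197, 'cx': 325.1904359749531, 'cy': 234.36328384068784, 'R': array([[ 0.95605727, -0.29306139,  0.00833768],
       [-0.13053253, -0.45095782, -0.88294864],
       [ 0.2625181 ,  0.84306113, -0.46939554]]), 't': array([-0.46482058,  0.108302  ,  0.62226832])}
```

View pics/top0.png

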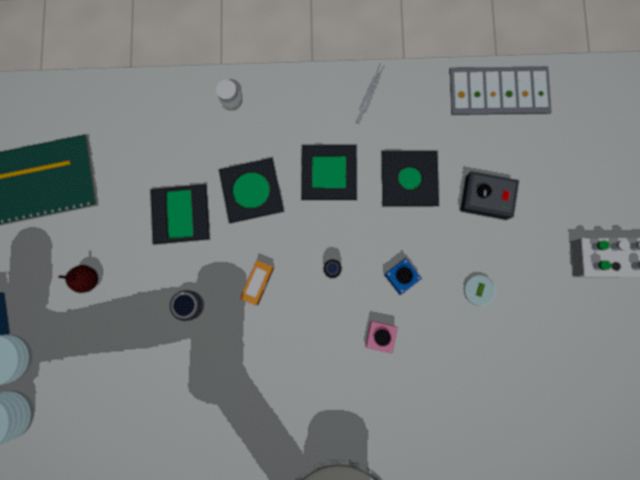

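View pics/side0.png

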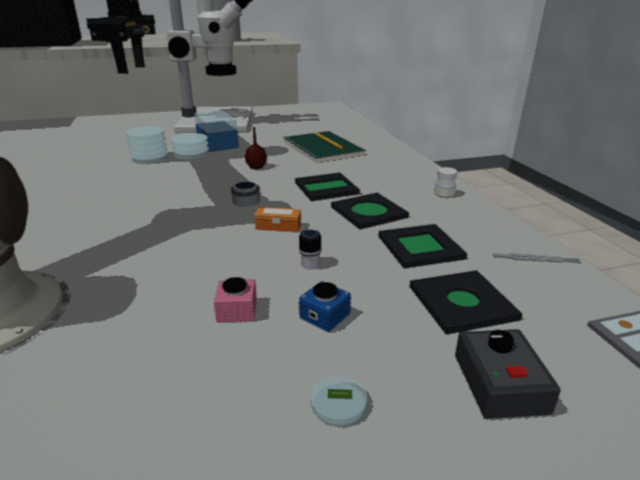

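The top view shows the eyepiece at (332,268), add-on lens (185,305), blue camera (403,276), slide box (257,283) and dish (480,289). The trays are long (180,213), large round (251,189), square (329,172) and small round (410,178). There are two camera-shaped things: blue at (403,276) and pink at (382,336). Blue is the one meant.

```bash
cat > h.py <<'E'
import numpy as np,cv2
from station import r
def world(n,uv,depth):
    c=r.calibration(n); uv=np.atleast_2d(uv).astype(float)
    p=np.stack([(uv[:,0]-c['cx'])/c['fx']*depth,(uv[:,1]-c['cy'])/c['fy']*depth,np.ones(len(uv))*depth],1)
    return (p-c['t'])@np.asarray(c['R'])
def plane(n,uv,z):
    c=r.calibration(n);R=np.asarray(c['R']); uv=np.atleast_2d(uv).astype(float)
    d=np.stack([(uv[:,0]-c['cx'])/c['fx'],(uv[:,1]-c['cy'])/c['fy'],np.ones(len(uv))],1)@R
    o=-R.T@c['t']; return o+d*((z-o[2])/d[:,2])[:,None]
def proj(n,X):
    c=r.calibration(n);q=np.atleast_2d(X)@np.asarray(c['R']).T+c['t'];return np.stack([q[:,0]/q[:,2]*c['fx']+c['cx'],q[:,1]/q[:,2]*c['fy']+c['cy']],1)
E
python3 - <<'E'
from h import *
p,d=r.capture("top")
H=dict(eyepiece=.056,addon_lens=.035,camera=.046,slide_box=.032,tray_small_round=.012,tray_large_round=.012,tray_square=.012,tray_long=.012,dish=.014)
np.set_printoptions(precision=4,suppress=True)
save={}
for q in H:
    for o in r.cut_out(q,"top")[:3]:
        m=o['region']; v,u=np.nonzero(m&(d>0)); W=world("top",np.stack([u,v],1),d[v,u])
        print(q,round(o['confidence'],2),np.round(o['uv']),m.sum(),"zpct",np.percentile(W[:,2],[5,50,95]),end=' ')
        for lo,hi in ([(.6*H[q],.1)] if H[q]>.02 else [(-.01,.1)]):
            s=W[(W[:,2]>lo)&(W[:,2]<hi)]
            if len(s)>5:
                rect=cv2.minAreaRect(s[:,:2].astype(np.float32)*1000); print(np.round(rect[0],1),np.round(rect[1],1),round(rect[2],1))
c=p[230:370,300:520];cv2.imwrite("pics/c1.png",cv2.resize(c,None,fx=3.6,fy=3.6,interpolation=2))
np.savez("top0.npz",p=p,d=d)
E
```

```text
eyepiece 0.69 [328. 271.] 334 zpct [-0.0005  0.0547  0.058 ] [458.8  -0.7] [34. 34.] 43.5
addon_lens 0.64 [185. 305.] 863 zpct [0.0071 0.0331 0.0367] [397.1 278.4] [56.3 58.5] 36.1
camera 0.9 [380. 339.] 810 zpct [0.0225 0.0357 0.0463] [331.6 -89. ] [50.2 50.1] 76.5
camera 0.57 [402. 277.] 756 zpct [0.0254 0.0361 0.0467] [ 443.  -133.5] [49.7 50. ] 36.8
slide_box 0.4 [330. 173.] 3157 zpct [0.0018 0.01   0.0134] tray_small_round 0.56 [408. 174.] 3104 zpct [0.0032 0.0109 0.0137] [ 637.5 -159.5] [112.7 112.2] 88.4
tray_large_round 0.7 [252. 192.] 3190 zpct [0.0016 0.0099 0.0132] [623.7 159.3] [119.  115.5] 10.8
tray_square 0.62 [329. 172.] 3152 zpct [0.0018 0.01   0.0134] [657.2   2. ] [113.3 118.3] 88.1
tray_long 0.92 [182. 213.] 3246 zpct [0.0015 0.0094 0.013 ] [577.9 301.5] [113.4 116.7] 3.9
tray_long 0.5 [407. 178.] 3177 zpct [0.0033 0.0108 0.0137] [ 637.6 -159.5] [112.6 112.4] 88.4
dish 0.85 [478. 289.] 826 zpct [0.009  0.0132 0.016 ] [ 411.9 -283.2] [64.  58.4] 43.1
```

View pics/c1.png

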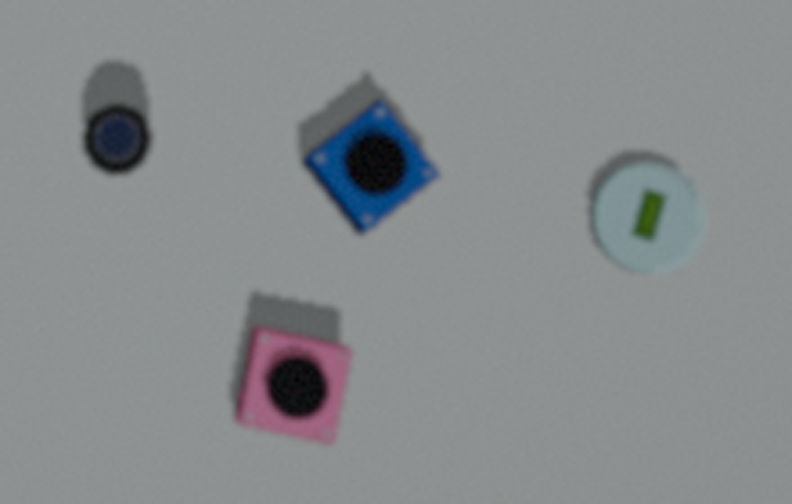

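The crop confirms it: the blue body is at top-image (403,276) and the pink look-alike is separate. Next I refine the slide box and tray poses by colour and depth.

```bash
python3 - <<'E'
from h import *
f=np.load("top0.npz");p,d=f['p'],f['d']
np.set_printoptions(precision=1,suppress=True)
hsv=cv2.cvtColor(p,cv2.COLOR_BGR2HSV)
v,u=np.mgrid[0:480,0:640]; 
W=world("top",np.stack([u.ravel(),v.ravel()],1),d.ravel()).reshape(480,640,3)*1000
def rect(m,n):
    q=W[m][:,:2].astype(np.float32); r_=cv2.minAreaRect(q); print(n,m.sum(),np.array(r_[0]),np.array(r_[1]),r_[2],"mean",q.mean(0),"z",np.median(W[m][:,2]))
box=lambda a,b,c,e:(u>=a)&(u<c)&(v>=b)&(v<e)
# slide box
m=box(230,250,285,315)&(W[...,2]>20); rect(m,"slidebox")
m=box(310,250,350,285)&(W[...,2]>45);rect(m,"eyetop")
m=box(160,285,210,325)&(W[...,2]>24);rect(m,"addon")
m=box(385,255,425,295)&(W[...,2]>28);rect(m,"cam")
m=box(385,255,425,295)&(W[...,2]>42);rect(m,"cam mount")
g=(hsv[...,0]>50)&(hsv[...,0]<85)&(hsv[...,1]>180)&(hsv[...,2]>60)
for n,b in dict(long=(145,175,215,250),lr=(215,150,290,228),sq=(295,140,362,205),sr=(375,145,445,212)).items():
    k=box(*b); rect(k&g,n+" green"); 
    top=k&(W[...,2]>8)&(W[...,2]<30)&~g; rect(top,n+" top")
    # image-based outline at z=.012 
    dark=(k&((hsv[...,2]<60)|g)).astype(np.uint8); cs,_=cv2.findContours(dark,0,1); c=max(cs,key=cv2.contourArea).reshape(-1,2)
    q=plane("top",c,.012)[:,:2]*1000; r_=cv2.minAreaRect(q.astype(np.float32)); print("   outline@12",np.array(r_[0]),np.array(r_[1]),r_[2])
E
```

```text
slidebox 805 [411.3  85.7] [164.5  80. ] 65.66886138916016 mean [435.8 139.8] z 31.06867672131391
eyetop 296 [435.3   0.8] [33.3 83. ] 88.42293548583984 mean [457.7  -0.4] z 55.24858328784734
addon 775 [408.7 157.2] [ 58.2 303.5] 5.3171281814575195 mean [397.6 273.4] z 33.6389100420505
cam 728 [413.7 -83.6] [ 53.8 170.1] 30.408092498779297 mean [ 442.1 -131. ] z 36.259215261260195
cam mount 247 [415.4 -75.2] [ 31.1 160.7] 25.09351921081543 mean [ 441.3 -128.1] z 45.278420979718106
long green 1160 [484. 187.] [397.2  98.1] 49.97291946411133 mean [578.  299.7] z 3.4166502056282613
long top 1912 [578.  299.9] [112.9 113.4] 3.9600462913513184 mean [577.2 299.6] z 10.962282492385707
   outline@12 [577.8 298.3] [110.3 110.7] 3.884449005126953
lr green 1041 [516.4 105. ] [309.8  73.5] 26.33793830871582 mean [623.5 158.3] z 3.5223100182967966
lr top 2019 [622.2 157.4] [113.2 112.1] 10.999420166015625 mean [621.5 157.3] z 10.996840516020379
   outline@12 [621.9 157.2] [110.8 108.8] 11.019471168518066
sq green 1082 [541.4   4.4] [ 66.3 295.1] 88.79407501220703 mean [656.2   1.8] z 3.631224197984477
sq top 1981 [654.6   1.3] [111.9 112.3] 88.23600769042969 mean [653.6   0.5] z 11.104214033632593
   outline@12 [654.3   2.4] [106.  110.6] 88.3519058227539
sr green 408 [532.8 -75.6] [ 45.9 316.3] 52.12337875366211 mean [ 639.4 -158.9] z 3.771207837134331
sr top 2682 [ 637.6 -159.4] [112.4 112.6] 88.14427947998047 mean [ 637.4 -159.4] z 11.243493114528754
   outline@12 [ 637.7 -157.4] [109.1 109.8] 88.3675537109375
```

```bash
python3 - <<'E'
from h import *
f=np.load("top0.npz");p,d=f['p'],f['d']
np.set_printoptions(precision=1,suppress=True)
v,u=np.mgrid[0:480,0:640]; 
W=world("top",np.stack([u.ravel(),v.ravel()],1),d.ravel()).reshape(480,640,3)*1000
hsv=cv2.cvtColor(p,cv2.COLOR_BGR2HSV)
def rect(m,n):
    m=m&(d>0)
    q=W[m][:,:2].astype(np.float32); r_=cv2.minAreaRect(q); print(n,m.sum(),np.array(r_[0]),np.array(r_[1]),round(r_[2],1),"mean",q.mean(0),"z",np.median(W[m][:,2]),cv2.boxPoints(r_).tolist()[0:2])
box=lambda a,b,c,e:(u>=a)&(u<c)&(v>=b)&(v<e)
rect(box(230,250,285,315)&(W[...,2]>24),"slidebox")
rect(box(310,250,350,285)&(W[...,2]>48),"eyetop")
rect(box(160,285,210,325)&(W[...,2]>24),"addon")
rect(box(385,255,425,295)&(W[...,2]>30),"cam")
rect(box(385,255,425,295)&(W[...,2]>42),"cam mount")
g=(hsv[...,0]>50)&(hsv[...,0]<85)&(hsv[...,1]>180)&(hsv[...,2]>60)
for n,b in dict(long=(145,175,215,250),lr=(215,150,290,228),sq=(295,140,362,205),sr=(375,145,445,212)).items(): rect(box(*b)&g,n)
s=r.sense();R=s['ee_rot'];print(R,s['tcp_pos'])
E
```

```text
slidebox 773 [437.6 143.9] [34.8 79.9] 66.1 mean [437.1 143.5] z 31.043380671535374 [[393.9997253417969, 144.2107696533203], [467.0215759277344, 111.83146667480469]]
eyetop 287 [459.8   0.1] [33.3 33.6] 88.4 mean [458.9  -0.5] z 55.24688973442208 [[442.5359191894531, -16.075231552124023], [476.1610412597656, -17.00099754333496]]
addon 764 [397.9 278.7] [57.6 58.6] 70.7 mean [397.6 277.3] z 33.5569476587082 [[360.7518310546875, 261.1685791015625], [416.0255126953125, 241.78472900390625]]
cam 714 [ 443.2 -133.8] [49.7 50.5] 35.9 mean [ 442.7 -132.9] z 36.235281503607666 [[408.2765808105469, -127.99783325195312], [437.9048767089844, -168.86029052734375]]
cam mount 237 [ 443.  -133.6] [31.3 31. ] 21.5 mean [ 443.3 -133.7] z 45.19151612971148 [[422.7364196777344, -124.93553161621094], [434.1276550292969, -153.78904724121094]]
long 1153 [579.1 300.1] [94.7 51.8] 3.3 mean [579.1 301.5] z 3.4110406323019578 [[530.2758178710938, 323.24420166015625], [533.2846069335938, 271.5106201171875]]
lr 1038 [623.7 158.2] [72.5 71.7] 84.1 mean [624.1 158.7] z 3.5002094345677017 [[584.3456420898438, 125.78959655761719], [655.6731567382812, 118.42494201660156]]
sq 1078 [655.1   2.2] [66.3 67.8] 88.4 mean [657.2   1.8] z 3.616382991163259 [[620.3046264648438, -29.989402770996094], [688.0985717773438, -31.893001556396484]]
sr 407 [ 639.2 -158.3] [44.7 45.8] 40.7 mean [ 640.  -159.3] z 3.7637674372920293 [[607.3363647460938, -155.53346252441406], [637.1876831054688, -190.2482147216797]]
[[-0.3 -0.9 -0. ]
 [-0.9  0.3  0. ]
 [-0.   0.  -1. ]] [0.2 0.6 0.2]
```

```bash
cat > to.py <<'E'
import sys
from h import *
# target TCP x y z (mm), jaw yaw (deg, tool x in world) optional
a=[float(v) for v in sys.argv[1:]]
s=r.sense();R=s['ee_rot'];t=s['tcp_pos']
y=np.degrees(np.arctan2(R[1,0],R[0,0]))
print("t",round(s['time_s'],2),"tcp",np.round(t*1000,1),"yaw",round(y,1),"tilt",np.round(R[:2,2],4),"grip",round(s['gripper_width'],3),"F",np.round(s['wrist_force'],1),"j",np.round(s['joints'],0))
if len(a)>=3: print("shift tool mm",np.round(R.T@(np.array(a[:3])-t*1000),1))
if len(a)==4:
    dy=(a[3]-y+90)%180-90; print("tool-z turn units",np.round(-dy/5,2))
E
python3 to.py 397.8 278.5 100; python3 to.py 397.8 278.5 13
```

```text
t 0.6 tcp [197.6 592.9 222.6] yaw -108.4 tilt [-0.      0.0001] grip 0.997 F [ 0.2  0.1 -0.4] j [ 86.  22.   0.  -0. -68. -15.]
shift tool mm [ 235.  -289.3  122.6]
t 0.6 tcp [197.6 592.9 222.6] yaw -108.4 tilt [-0.      0.0001] grip 0.997 F [ 0.2  0.1 -0.4] j [ 86.  22.   0.  -0. -68. -15.]
shift tool mm [ 235.  -289.3  209.6]
```

```bash
python3 -m jog '[[[0.02,-0.025,0.01],[0,0,0]],[[0.045,-0.055,0.024],[0,0,0]],[[0.07,-0.087,0.037],[0,0,0]],[[0.096,-0.118,0.05],[0,0,0]],[[0.122,-0.15,0.064],[0,0,0]],[[0.148,-0.182,0.077],[0,0,0]],[[0.174,-0.214,0.09],[0,0,0]],[[0.2,-0.246,0.104],[0,0,0]],[[0.222,-0.274,0.116],[0,0,0]],[[0.235,-0.289,0.123],[0,0,0]]]' 0.087; python3 to.py 397.8 278.5 13
```

```text
time_s: 1.43
tcp_pos: [0.398, 0.2753, 0.0986]
ee_rot: [[-0.318, -0.948, -0.001], [-0.948, 0.318, -0.001], [0.002, 0.001, -1.0]]
wrist_force: [0.5, 0.0, -0.6]
gripper_width: 1.0
t 1.43 tcp [398.  275.3  98.6] yaw -108.6 tilt [-0.0012 -0.0014] grip 1.0 F [ 0.5  0.  -0.6] j [ 54.  16. -29.  -0. -45.  18.]
shift tool mm [-3.1  1.2 85.6]
```

```bash
python3 -m jog '[[[0,0,0.008],[0,0,0]],[[0,0,0.02],[0,0,0]],[[0,0,0.034],[0,0,0]],[[0,0,0.048],[0,0,0]],[[0,0,0.06],[0,0,0]],[[0,0,0.07],[0,0,0]],[[0,0,0.078],[0,0,0]],[[0,0,0.084],[0,0,0]],[[0,0,0.086],[0,0,0]],[[0,0,0.086],[0,0,0]]]'; python3 to.py 397.8 278.5 13; python3 to.py 397.8 278.5 13
python3 - <<'E'
from h import *
p,d=r.capture("side");cv2.imwrite("pics/s1.png",p[130:290,150:420].repeat(2,0).repeat(2,1))
E
```

```text
time_s: 2.27
tcp_pos: [0.3974, 0.2787, 0.0133]
ee_rot: [[-0.316, -0.949, -0.0], [-0.949, 0.316, -0.0], [0.0, 0.0, -1.0]]
wrist_force: [0.2, -0.3, -0.9]
gripper_width: 0.999
t 2.27 tcp [397.4 278.7  13.3] yaw -108.4 tilt [-0.0003 -0.0004] grip 0.999 F [ 0.2 -0.3 -0.9] j [ 54.  24. -33.   0. -32.  17.]
shift tool mm [ 0.  -0.4  0.3]
t 2.27 tcp [397.4 278.7  13.3] yaw -108.4 tilt [-0.0003 -0.0004] grip 0.999 F [ 0.2 -0.3 -0.9] j [ 54.  24. -33.   0. -32.  17.]
shift tool mm [ 0.  -0.4  0.3]
```

View pics/s1.png

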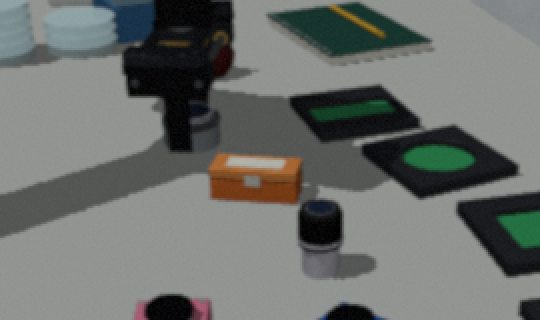

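The fingers straddle the add-on lens, with the near finger at about (180,125) in this crop. Next I close the jaws.

```bash
python3 -m jog '[[[0,0,0],[0,0,0]],[[0,0,0],[0,0,0]],[[0,0,0],[0,0,0]],[[0,0,0],[0,0,0]],[[0,0,0],[0,0,0]],[[0,0,0],[0,0,0]],[[0,0,0],[0,0,0]],[[0,0,0],[0,0,0]],[[0,0,0],[0,0,0]],[[0,0,0],[0,0,0]]]' 0.04; python3 -m jog '[[[0,0,-0.004],[0,0,0]],[[0,0,-0.01],[0,0,0]],[[0,0,-0.017],[0,0,0]],[[0,0,-0.025],[0,0,0]],[[0,0,-0.034],[0,0,0]],[[0,0,-0.044],[0,0,0]],[[0,0,-0.054],[0,0,0]],[[0,0,-0.062],[0,0,0]],[[0,0,-0.067],[0,0,0]],[[0,0,-0.07],[0,0,0]]]'; python3 to.py 623 158.2 83
```

```text
time_s: 3.15
tcp_pos: [0.3978, 0.2789, 0.0138]
ee_rot: [[-0.316, -0.949, 0.001], [-0.949, 0.316, 0.001], [-0.001, -0.0, -1.0]]
wrist_force: [0.6, 1.4, 1.9]
gripper_width: 0.66
time_s: 3.98
tcp_pos: [0.3977, 0.2788, 0.0847]
ee_rot: [[-0.316, -0.949, 0.001], [-0.949, 0.316, 0.001], [-0.002, -0.0, -1.0]]
wrist_force: [0.4, 0.3, -1.9]
gripper_width: 0.658
t 3.98 tcp [397.7 278.8  84.7] yaw -108.4 tilt [0.0009 0.0014] grip 0.658 F [ 0.4  0.3 -1.9] j [ 54.  18. -29.  -0. -43.  17.]
shift tool mm [  43.2 -251.9    1.7]
```

```bash
python3 -m jog '[[[0.002,-0.012,0],[0,0,0]],[[0.006,-0.034,0],[0,0,0]],[[0.011,-0.063,0],[0,0,0]],[[0.016,-0.096,0],[0,0,0]],[[0.022,-0.13,0],[0,0,0]],[[0.028,-0.165,0],[0,0,0]],[[0.034,-0.198,0],[0,0,0]],[[0.039,-0.226,0],[0,0,0]],[[0.042,-0.245,0],[0,0,0]],[[0.043,-0.252,0],[0,0,0]]]'; python3 -m jog '[[[0,0,0.002],[0,0,0]],[[0,0,0.008],[0,0,0]],[[0,0,0.015],[0,0,0]],[[0,0,0.023],[0,0,0]],[[0,0,0.031],[0,0,0]],[[0,0,0.038],[0,0,0]],[[0,0,0.043],[0,0,0]],[[0,0,0.045],[0,0,0]],[[0,0,0.045],[0,0,0]],[[0,0,0.045],[0,0,0]]]'; python3 to.py 623 158.2 18
python3 - <<'E'
from h import *
p,d=r.capture("side");cv2.imwrite("pics/s2.png",p[130:290,250:520].repeat(2,0).repeat(2,1))
E
```

```text
time_s: 4.82
tcp_pos: [0.6249, 0.1562, 0.0826]
ee_rot: [[-0.319, -0.948, -0.0], [-0.948, 0.319, -0.001], [0.001, 0.0, -1.0]]
wrist_force: [0.3, 0.2, -1.3]
gripper_width: 0.661
time_s: 5.65
tcp_pos: [0.6231, 0.1582, 0.0386]
ee_rot: [[-0.316, -0.949, 0.0], [-0.949, 0.316, -0.0], [-0.0, -0.0, -1.0]]
wrist_force: [-0.5, 0.6, -2.1]
gripper_width: 0.659
t 5.65 tcp [623.1 158.2  38.6] yaw -108.4 tilt [ 0.0003 -0.    ] grip 0.659 F [-0.5  0.6 -2.1] j [ 29.  34.  -9.   0. -47.  43.]
shift tool mm [ 0.   0.1 20.6]
```

View pics/s2.png

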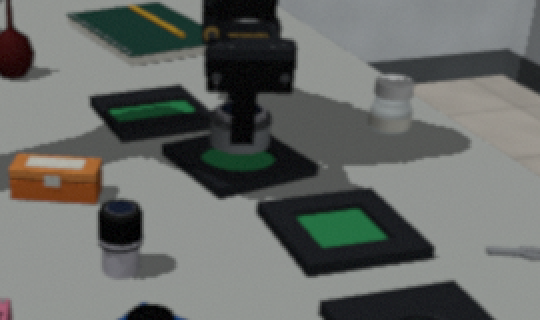

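The lens hangs centred over the large round pocket at about (240,150) in the crop. I lower it and check the force.

```bash
python3 -m jog '[[[0,0,0.002],[0,0,0]],[[0,0,0.006],[0,0,0]],[[0,0,0.01],[0,0,0]],[[0,0,0.013],[0,0,0]],[[0,0,0.016],[0,0,0]],[[0,0,0.018],[0,0,0]],[[0,0,0.0195],[0,0,0]],[[0,0,0.0205],[0,0,0]],[[0,0,0.021],[0,0,0]],[[0,0,0.021],[0,0,0]]]'; python3 to.py 623 158.2 18
```

```text
time_s: 6.53
tcp_pos: [0.623, 0.1581, 0.0179]
ee_rot: [[-0.316, -0.949, 0.0], [-0.949, 0.316, -0.0], [0.0, -0.0, -1.0]]
wrist_force: [-1.3, -1.4, 0.4]
gripper_width: 0.659
t 6.53 tcp [623.  158.1  17.9] yaw -108.4 tilt [ 0.0001 -0.0001] grip 0.659 F [-1.3 -1.4  0.4] j [ 29.  35. -10.   0. -45.  43.]
shift tool mm [-0.1  0.  -0.1]
```

The force went from -2 N to +0.4 N, so the lens is on the floor. I open the jaws and rise.

```bash
python3 -m jog '[[[0,0,0],[0,0,0]],[[0,0,0],[0,0,0]],[[0,0,0],[0,0,0]],[[0,0,0],[0,0,0]],[[0,0,0],[0,0,0]],[[0,0,0],[0,0,0]],[[0,0,0],[0,0,0]],[[0,0,-0.002],[0,0,0]],[[0,0,-0.006],[0,0,0]],[[0,0,-0.012],[0,0,0]]]' 0.087;  python3 -m jog '[[[0,0,-0.01],[0,0,0]],[[0,0,-0.025],[0,0,0]],[[0,0,-0.045],[0,0,0]],[[0,0,-0.065],[0,0,0]],[[0,0,-0.075],[0,0,0]],[[0,0,-0.08],[0,0,0]],[[0,0,-0.08],[0,0,0]],[[0,0,-0.08],[0,0,0]],[[0,0,-0.08],[0,0,0]],[[0,0,-0.08],[0,0,0]]]'; python3 to.py 437.5 143.8 95 66.1
```

```text
time_s: 7.37
tcp_pos: [0.6227, 0.1579, 0.0295]
ee_rot: [[-0.316, -0.949, -0.001], [-0.949, 0.316, -0.0], [0.001, 0.001, -1.0]]
wrist_force: [-0.0, 0.3, 0.6]
gripper_width: 0.998
time_s: 8.2
tcp_pos: [0.6222, 0.1578, 0.1082]
ee_rot: [[-0.316, -0.949, -0.002], [-0.949, 0.316, -0.001], [0.002, 0.002, -1.0]]
wrist_force: [-0.0, 0.8, -0.6]
gripper_width: 1.0
t 8.2 tcp [622.2 157.8 108.2] yaw -108.4 tilt [-0.0024 -0.001 ] grip 1.0 F [-0.   0.8 -0.6] j [ 29.  29.  -5.  -0. -56.  43.]
shift tool mm [ 71.7 170.8  13.6]
tool-z turn units 1.09
```

```bash
python3 -m jog '[[[0.004,0.01,0],[0,0,0.1]],[[0.012,0.028,0],[0,0,0.2]],[[0.022,0.052,0],[0,0,0.4]],[[0.033,0.079,0],[0,0,0.6]],[[0.044,0.106,0],[0,0,0.8]],[[0.055,0.131,0],[0,0,0.9]],[[0.064,0.152,0],[0,0,1.0]],[[0.07,0.166,0],[0,0,1.1]],[[0.072,0.171,0],[0,0,1.1]],[[0.072,0.171,0],[0,0,1.1]]]'; python3 to.py 437.5 143.8 13 66.1
python3 - <<'E'
from h import *
p,d=r.capture("top");cv2.imwrite("pics/t2.png",p[150:330,150:420].repeat(2,0).repeat(2,1))
E
```

```text
time_s: 9.03
tcp_pos: [0.437, 0.1436, 0.1094]
ee_rot: [[-0.405, -0.914, -0.001], [-0.914, 0.405, -0.001], [0.001, 0.0, -1.0]]
wrist_force: [0.7, 0.2, 1.3]
gripper_width: 0.999
t 9.03 tcp [437.  143.6 109.4] yaw -113.9 tilt [-0.0007 -0.0005] grip 0.999 F [0.7 0.2 1.3] j [ 39.  13. -31.  -0. -46.  28.]
shift tool mm [-0.4 -0.4 96.4]
tool-z turn units 0.01
```

View pics/t2.png

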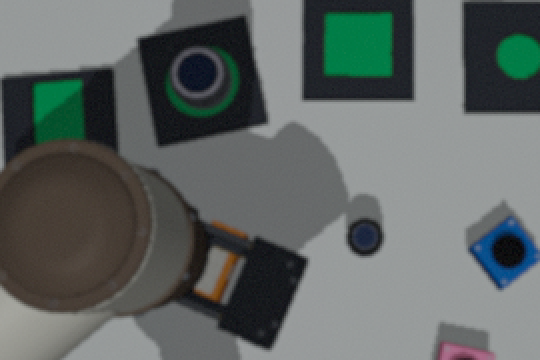

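The lens stands in its pocket at (200,75) in the crop, and the gripper is lined up over the slide box. I descend and grip.

```bash
python3 -m jog '[[[0,0,0.008],[0,0,0]],[[0,0,0.022],[0,0,0]],[[0,0,0.038],[0,0,0]],[[0,0,0.054],[0,0,0]],[[0,0,0.068],[0,0,0]],[[0,0,0.08],[0,0,0]],[[0,0,0.088],[0,0,0]],[[0,0,0.093],[0,0,0]],[[0,0,0.096],[0,0,0]],[[0,0,0.096],[0,0,0]]]';python3 -m jog '[[[0,0,0],[0,0,0]],[[0,0,0],[0,0,0]],[[0,0,0],[0,0,0]],[[0,0,0],[0,0,0]],[[0,0,0],[0,0,0]],[[0,0,0],[0,0,0]],[[0,0,0],[0,0,0]],[[0,0,0],[0,0,0]],[[0,0,0],[0,0,0]],[[0,0,0],[0,0,0]]]' 0.02; python3 to.py 437.5 143.8 83
```

```text
time_s: 9.92
tcp_pos: [0.4381, 0.1438, 0.0129]
ee_rot: [[-0.406, -0.914, -0.001], [-0.914, 0.406, -0.001], [0.001, 0.0, -1.0]]
wrist_force: [-1.0, 0.1, 0.2]
gripper_width: 0.995
time_s: 10.75
tcp_pos: [0.438, 0.1439, 0.0136]
ee_rot: [[-0.406, -0.914, 0.0], [-0.914, 0.406, 0.0], [-0.0, -0.0, -1.0]]
wrist_force: [-0.8, -0.1, 0.5]
gripper_width: 0.39
t 10.75 tcp [438.  143.9  13.6] yaw -113.9 tilt [0.0002 0.0001] grip 0.39 F [-0.8 -0.1  0.5] j [ 38.  23. -37.   0. -31.  28.]
shift tool mm [  0.3   0.4 -69.4]
```

```bash
python3 -m jog '[[[0,0,-0.004],[0,0,0]],[[0,0,-0.01],[0,0,0]],[[0,0,-0.017],[0,0,0]],[[0,0,-0.025],[0,0,0]],[[0,0,-0.034],[0,0,0]],[[0,0,-0.044],[0,0,0]],[[0,0,-0.054],[0,0,0]],[[0,0,-0.062],[0,0,0]],[[0,0,-0.067],[0,0,0]],[[0,0,-0.07],[0,0,0]]]'; python3 to.py 578.5 300 83 93.8
```

```text
time_s: 11.58
tcp_pos: [0.4383, 0.1441, 0.0847]
ee_rot: [[-0.406, -0.914, 0.001], [-0.914, 0.406, 0.001], [-0.002, -0.001, -1.0]]
wrist_force: [0.4, -0.8, -0.5]
gripper_width: 0.389
t 11.58 tcp [438.3 144.1  84.7] yaw -113.9 tilt [0.0014 0.0011] grip 0.389 F [ 0.4 -0.8 -0.5] j [ 38.  15. -33.   0. -42.  28.]
shift tool mm [-199.4  -64.9    2.1]
tool-z turn units -5.55
```

```bash
python3 -m jog '[[[-0.008,-0.003,0],[0,0,-0.2]],[[-0.026,-0.009,0],[0,0,-0.7]],[[-0.05,-0.016,0],[0,0,-1.4]],[[-0.078,-0.025,0],[0,0,-2.2]],[[-0.108,-0.035,0],[0,0,-3.0]],[[-0.138,-0.045,0],[0,0,-3.8]],[[-0.164,-0.054,0],[0,0,-4.6]],[[-0.184,-0.06,0],[0,0,-5.1]],[[-0.196,-0.064,0],[0,0,-5.5]],[[-0.199,-0.065,0],[0,0,-5.5]]]'; python3 -m jog '[[[0,0,0.002],[0,0,0]],[[0,0,0.008],[0,0,0]],[[0,0,0.015],[0,0,0]],[[0,0,0.023],[0,0,0]],[[0,0,0.031],[0,0,0]],[[0,0,0.038],[0,0,0]],[[0,0,0.043],[0,0,0]],[[0,0,0.045],[0,0,0]],[[0,0,0.045],[0,0,0]],[[0,0,0.045],[0,0,0]]]'; python3 to.py 578.5 300 18 93.8
python3 - <<'E'
from h import *
p,d=r.capture("side");cv2.imwrite("pics/s3.png",p[110:270,220:490].repeat(2,0).repeat(2,1))
E
```

```text
time_s: 12.42
tcp_pos: [0.5795, 0.3012, 0.082]
ee_rot: [[0.064, -0.998, -0.0], [-0.998, -0.064, -0.0], [0.0, 0.0, -1.0]]
wrist_force: [0.3, -0.1, -1.7]
gripper_width: 0.387
time_s: 13.25
tcp_pos: [0.5783, 0.2994, 0.0386]
ee_rot: [[0.062, -0.998, 0.0], [-0.998, -0.062, 0.0], [-0.0, -0.0, -1.0]]
wrist_force: [0.2, -0.4, -1.6]
gripper_width: 0.389
t 13.25 tcp [578.3 299.4  38.6] yaw -86.4 tilt [0.0003 0.0001] grip 0.389 F [ 0.2 -0.4 -1.6] j [ 42.  34.  -8.   0. -48.  52.]
shift tool mm [-0.5 -0.3 20.6]
tool-z turn units -0.05
```

View pics/s3.png

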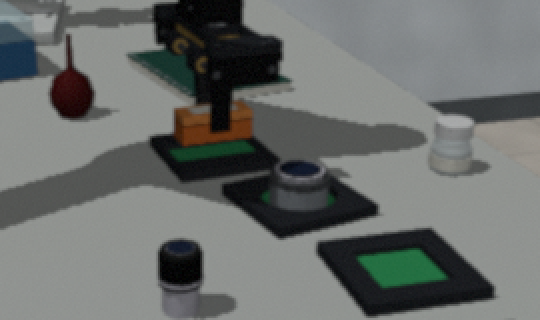

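The box (213,122 in the crop) is over the long pocket and parallel to it, and the lens sits in its own pocket. I lower the box.

```bash
python3 -m jog '[[[0,0,0.002],[0,0,0]],[[0,0,0.006],[0,0,0]],[[0,0,0.01],[0,0,0]],[[0,0,0.013],[0,0,0]],[[0,0,0.016],[0,0,0]],[[0,0,0.018],[0,0,0]],[[0,0,0.0195],[0,0,0]],[[0,0,0.0205],[0,0,0]],[[0,0,0.021],[0,0,0]],[[0,0,0.021],[0,0,0]]]'; python3 to.py 578.5 300 18
```

```text
time_s: 14.13
tcp_pos: [0.5782, 0.2994, 0.0177]
ee_rot: [[0.062, -0.998, 0.0], [-0.998, -0.062, 0.0], [-0.0, -0.0, -1.0]]
wrist_force: [-0.1, -0.0, -0.5]
gripper_width: 0.39
t 14.13 tcp [578.2 299.4  17.7] yaw -86.4 tilt [0.0003 0.0002] grip 0.39 F [-0.1 -0.  -0.5] j [ 42.  36.  -9.   0. -46.  52.]
shift tool mm [-0.5 -0.3 -0.3]
```

```bash
python3 -m jog '[[[0,0,0],[0,0,0]],[[0,0,0],[0,0,0]],[[0,0,0],[0,0,0]],[[0,0,0],[0,0,0]],[[0,0,0],[0,0,0]],[[0,0,0],[0,0,0]],[[0,0,0],[0,0,0]],[[0,0,-0.002],[0,0,0]],[[0,0,-0.006],[0,0,0]],[[0,0,-0.012],[0,0,0]]]' 0.087;  python3 -m jog '[[[0,0,-0.01],[0,0,0]],[[0,0,-0.025],[0,0,0]],[[0,0,-0.045],[0,0,0]],[[0,0,-0.065],[0,0,0]],[[0,0,-0.08],[0,0,0]],[[0,0,-0.09],[0,0,0]],[[0,0,-0.095],[0,0,0]],[[0,0,-0.095],[0,0,0]],[[0,0,-0.095],[0,0,0]],[[0,0,-0.095],[0,0,0]]]'; python3 to.py 459.4 -0.3 110
```

```text
time_s: 14.97
tcp_pos: [0.5778, 0.2991, 0.0295]
ee_rot: [[0.062, -0.998, -0.001], [-0.998, -0.062, -0.001], [0.001, 0.001, -1.0]]
wrist_force: [0.2, 0.7, -0.1]
gripper_width: 0.981
time_s: 15.8
tcp_pos: [0.5774, 0.2989, 0.1233]
ee_rot: [[0.062, -0.998, -0.002], [-0.998, -0.062, -0.001], [0.001, 0.002, -1.0]]
wrist_force: [0.0, -0.4, -0.1]
gripper_width: 1.0
t 15.8 tcp [577.4 298.9 123.3] yaw -86.5 tilt [-0.002  -0.0013] grip 1.0 F [ 0.  -0.4 -0.1] j [ 42.  29.  -3.  -0. -58.  52.]
shift tool mm [291.3 136.3  14. ]
```

```bash
python3 -m jog '[[[0.012,0.006,0],[0,0,0]],[[0.038,0.018,0],[0,0,0]],[[0.074,0.035,0],[0,0,0]],[[0.112,0.053,0],[0,0,0]],[[0.15,0.07,0],[0,0,0]],[[0.188,0.088,0],[0,0,0]],[[0.226,0.106,0],[0,0,0]],[[0.26,0.122,0],[0,0,0]],[[0.282,0.133,0],[0,0,0]],[[0.292,0.137,0]  ,[0,0,0]]]'; python3 -m jog '[[[0,0,0.008],[0,0,0]],[[0,0,0.022],[0,0,0]],[[0,0,0.038],[0,0,0]],[[0,0,0.052],[0,0,0]],[[0,0,0.056],[0,0,0]],[[0,0,0.056],[0,0,0]],[[0,0,0.056],[0,0,0]],[[0,0,0.056],[0,0,0]],[[0,0,0.056],[0,0,0]],[[0,0,0.056],[0,0,0]]]'; python3 to.py 459.4 -0.3 20
python3 - <<'E'
from h import *
p,d=r.capture("side");cv2.imwrite("pics/s4.png",p[160:320,200:470].repeat(2,0).repeat(2,1))
E
```

```text
time_s: 16.63
tcp_pos: [0.4567, -0.0033, 0.1237]
ee_rot: [[0.059, -0.998, -0.003], [-0.998, -0.059, -0.001], [0.001, 0.003, -1.0]]
wrist_force: [-0.3, -0.4, -0.1]
gripper_width: 1.0
time_s: 17.47
tcp_pos: [0.46, -0.0003, 0.0692]
ee_rot: [[0.062, -0.998, 0.001], [-0.998, -0.062, 0.0], [-0.0, -0.002, -1.0]]
wrist_force: [-0.1, 0.2, 0.4]
gripper_width: 1.0
t 17.47 tcp [ 4.60e+02 -3.00e-01  6.92e+01] yaw -86.4 tilt [0.0015 0.0005] grip 1.0 F [-0.1  0.2  0.4] j [ 20.  17. -34.   0. -39.  73.]
shift tool mm [-0.   0.7 49.2]
```

View pics/s4.png

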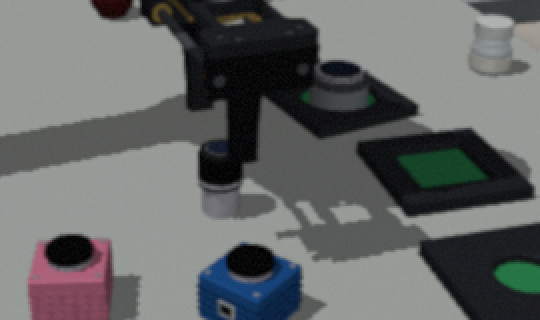

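The eyepiece (220,180 in the crop) stands between the open fingers, which are still above it. I descend and grip its head.

```bash
python3 -m jog '[[[0,0,0.004],[0,0,0]],[[0,0,0.011],[0,0,0]],[[0,0,0.019],[0,0,0]],[[0,0,0.027],[0,0,0]],[[0,0,0.035],[0,0,0]],[[0,0,0.042],[0,0,0]],[[0,0,0.047],[0,0,0]],[[0,0,0.049],[0,0,0]],[[0,0,0.049],[0,0,0]],[[0,0,0.049],[0,0,0]]]';python3 -m jog '[[[0,0,0],[0,0,0]],[[0,0,0],[0,0,0]],[[0,0,0],[0,0,0]],[[0,0,0],[0,0,0]],[[0,0,0],[0,0,0]],[[0,0,0],[0,0,0]],[[0,0,0],[0,0,0]],[[0,0,0],[0,0,0]],[[0,0,0],[0,0,0]],[[0,0,0],[0,0,0]]]' 0.025; python3 to.py
python3 - <<'E'
from h import *
p,d=r.capture("side");cv2.imwrite("pics/s5.png",p[160:320,200:470].repeat(2,0).repeat(2,1))
E
```

```text
time_s: 18.35
tcp_pos: [0.4597, -0.0006, 0.0195]
ee_rot: [[0.062, -0.998, 0.0], [-0.998, -0.062, -0.0], [0.0, -0.0, -1.0]]
wrist_force: [1.1, -1.2, 0.2]
gripper_width: 0.999
time_s: 19.18
tcp_pos: [0.4595, -0.0005, 0.0196]
ee_rot: [[0.062, -0.998, 0.0], [-0.998, -0.062, 0.0], [-0.0, -0.0, -1.0]]
wrist_force: [-0.0, -0.1, 1.0]
gripper_width: 0.402
t 19.18 tcp [459.5  -0.5  19.6] yaw -86.4 tilt [0.0001 0.    ] grip 0.402 F [-0.  -0.1  1. ] j [ 20.  22. -37.  -0. -32.  73.]
```

View pics/s5.png

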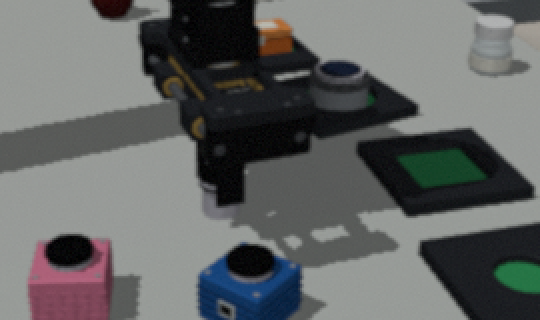

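The jaws hold the head with a 35 mm opening. I lift.

```bash
python3 -m jog '[[[0,0,-0.004],[0,0,0]],[[0,0,-0.01],[0,0,0]],[[0,0,-0.017],[0,0,0]],[[0,0,-0.025],[0,0,0]],[[0,0,-0.034],[0,0,0]],[[0,0,-0.044],[0,0,0]],[[0,0,-0.054],[0,0,0]],[[0,0,-0.062],[0,0,0]],[[0,0,-0.067],[0,0,0]],[[0,0,-0.07],[0,0,0]]]'; python3 to.py 638.5 -159 90
```

```text
time_s: 20.07
tcp_pos: [0.4599, -0.0004, 0.0907]
ee_rot: [[0.062, -0.998, 0.002], [-0.998, -0.062, 0.001], [-0.001, -0.002, -1.0]]
wrist_force: [-0.4, -0.3, -1.2]
gripper_width: 0.403
t 20.07 tcp [ 4.599e+02 -4.000e-01  9.070e+01] yaw -86.4 tilt [0.0017 0.0006] grip 0.403 F [-0.4 -0.3 -1.2] j [ 20.  15. -32.   0. -43.  73.]
shift tool mm [ 169.4 -168.4    0.9]
```

```bash
python3 -m jog '[[[0.007,-0.007,0],[0,0,0]],[[0.022,-0.022,0],[0,0,0]],[[0.042,-0.042,0],[0,0,0]],[[0.065,-0.065,0],[0,0,0]],[[0.09,-0.089,0],[0,0,0]],[[0.115,-0.114,0],[0,0,0]],[[0.137,-0.136,0],[0,0,0]],[[0.155,-0.154,0],[0,0,0]],[[0.166,-0.165,0],[0,0,0]],[[0.169,-0.168,0],[0,0,0]]]'; python3 -m jog '[[[0,0,0.002],[0,0,0]],[[0,0,0.008],[0,0,0]],[[0,0,0.015],[0,0,0]],[[0,0,0.023],[0,0,0]],[[0,0,0.031],[0,0,0]],[[0,0,0.038],[0,0,0]],[[0,0,0.043],[0,0,0]],[[0,0,0.045],[0,0,0]],[[0,0,0.045],[0,0,0]],[[0,0,0.045],[0,0,0]]]'; python3 to.py 638.5 -159 24
python3 - <<'E'
from h import *
p,d=r.capture("side");cv2.imwrite("pics/s6.png",p[200:360,330:600].repeat(2,0).repeat(2,1))
E
```

```text
time_s: 20.9
tcp_pos: [0.6392, -0.1614, 0.0879]
ee_rot: [[0.06, -0.998, -0.001], [-0.998, -0.06, -0.0], [0.0, 0.001, -1.0]]
wrist_force: [1.0, -0.6, -0.5]
gripper_width: 0.401
time_s: 21.73
tcp_pos: [0.6379, -0.1588, 0.0447]
ee_rot: [[0.062, -0.998, 0.0], [-0.998, -0.062, -0.0], [0.0, -0.0, -1.0]]
wrist_force: [0.3, -0.6, -0.2]
gripper_width: 0.404
t 21.73 tcp [ 637.9 -158.8   44.7] yaw -86.4 tilt [ 0.0003 -0.0001] grip 0.404 F [ 0.3 -0.6 -0.2] j [  0.  34.  -7.   0. -49.  93.]
shift tool mm [ 0.2 -0.6 20.7]
```

View pics/s6.png

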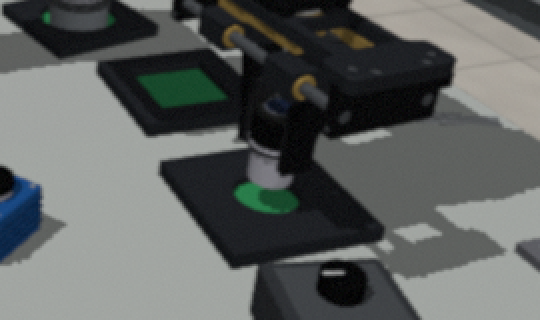

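```bash
python3 -m jog '[[[0,0,0.002],[0,0,0]],[[0,0,0.006],[0,0,0]],[[0,0,0.01],[0,0,0]],[[0,0,0.013],[0,0,0]],[[0,0,0.016],[0,0,0]],[[0,0,0.018],[0,0,0]],[[0,0,0.0195],[0,0,0]],[[0,0,0.0205],[0,0,0]],[[0,0,0.021],[0,0,0]],[[0,0,0.021],[0,0,0]]]'; python3 to.py 638.5 -159 24
```

```text
time_s: 22.62
tcp_pos: [0.6378, -0.1588, 0.0237]
ee_rot: [[0.062, -0.998, 0.0], [-0.998, -0.062, -0.0], [0.0, -0.0, -1.0]]
wrist_force: [-0.4, -0.1, 0.3]
gripper_width: 0.406
t 22.62 tcp [ 637.8 -158.8   23.7] yaw -86.4 tilt [ 0.0002 -0.    ] grip 0.406 F [-0.4 -0.1  0.3] j [  0.  36.  -7.   0. -47.  93.]
shift tool mm [ 0.2 -0.7 -0.3]
```

```bash
python3 -m jog '[[[0,0,0],[0,0,0]],[[0,0,0],[0,0,0]],[[0,0,0],[0,0,0]],[[0,0,0],[0,0,0]],[[0,0,0],[0,0,0]],[[0,0,0],[0,0,0]],[[0,0,0],[0,0,0]],[[0,0,-0.002],[0,0,0]],[[0,0,-0.006],[0,0,0]],[[0,0,-0.012],[0,0,0]]]' 0.087;  python3 -m jog '[[[0,0,-0.01],[0,0,0]],[[0,0,-0.025],[0,0,0]],[[0,0,-0.045],[0,0,0]],[[0,0,-0.065],[0,0,0]],[[0,0,-0.08],[0,0,0]],[[0,0,-0.09],[0,0,0]],[[0,0,-0.095],[0,0,0]],[[0,0,-0.095],[0,0,0]],[[0,0,-0.095],[0,0,0]],[[0,0,-0.095],[0,0,0]]]'; python3 to.py 443 -133.7 110 36.2
```

```text
time_s: 23.45
tcp_pos: [0.6373, -0.1588, 0.0355]
ee_rot: [[0.062, -0.998, -0.001], [-0.998, -0.062, 0.0], [-0.0, 0.001, -1.0]]
wrist_force: [-1.2, -0.4, -0.4]
gripper_width: 0.984
time_s: 24.28
tcp_pos: [0.6369, -0.1587, 0.1293]
ee_rot: [[0.062, -0.998, -0.002], [-0.998, -0.062, 0.0], [-0.001, 0.002, -1.0]]
wrist_force: [0.3, 0.5, 0.8]
gripper_width: 1.004
t 24.28 tcp [ 636.9 -158.7  129.3] yaw -86.4 tilt [-0.0023  0.0004] grip 1.004 F [0.3 0.5 0.8] j [  0.  29.  -2.  -0. -59.  93.]
shift tool mm [-37.  192.   19.8]
tool-z turn units 11.47
```

```bash
python3 -m jog '[[[-0.002,0.01,0],[0,0,0.6]],[[-0.006,0.03,0],[0,0,1.9]],[[-0.011,0.056,0],[0,0,3.3]],[[-0.016,0.085,0],[0,0,4.7]],[[-0.022,0.114,0],[0,0,6.1]],[[-0.027,0.142,0],[0,0,7.5]],[[-0.032,0.166,0],[0,0,8.9]],[[-0.035,0.183,0],[0,0,10.2]],[[-0.037,0.192,0],[0,0,11.2]],[[-0.037,0.193,0],[0,0,11.5]]]'; python3 -m jog '[[[0,0,0.008],[0,0,0]],[[0,0,0.022],[0,0,0]],[[0,0,0.038],[0,0,0]],[[0,0,0.052],[0,0,0]],[[0,0,0.06],[0,0,0]],[[0,0,0.06],[0,0,0]],[[0,0,0.06],[0,0,0]],[[0,0,0.06],[0,0,0]],[[0,0,0.06],[0,0,0]],[[0,0,0.06],[0,0,0]]]'; python3 to.py 443 -133.7 13 36.2
python3 - <<'E'
from h import *
p,d=r.capture("side");cv2.imwrite("pics/s7.png",p[200:360,200:470].repeat(2,0).repeat(2,1))
E
```

```text
time_s: 25.12
tcp_pos: [0.4398, -0.1337, 0.1298]
ee_rot: [[-0.811, -0.586, -0.003], [-0.586, 0.811, 0.0], [0.002, 0.002, -1.0]]
wrist_force: [0.1, -0.4, 0.8]
gripper_width: 0.994
time_s: 25.95
tcp_pos: [0.4433, -0.1339, 0.0712]
ee_rot: [[-0.808, -0.589, 0.002], [-0.589, 0.808, 0.0], [-0.001, -0.001, -1.0]]
wrist_force: [0.7, 0.3, 0.6]
gripper_width: 1.003
t 25.95 tcp [ 443.3 -133.9   71.2] yaw -143.9 tilt [0.0017 0.    ] grip 1.003 F [0.7 0.3 0.6] j [  3.  17. -33.   0. -40.  33.]
shift tool mm [ 0.2  0.4 58.2]
tool-z turn units -0.03
```

View pics/s7.png

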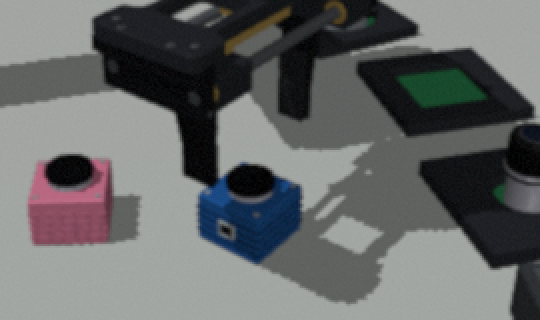

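```bash
python3 - <<'E'
from h import *
for X in ([.443,-.1337,.0712],[.443,-.1337,.046]): print((proj("side",X)-[200,200])*2)
E
python3 -m jog '[[[0,0,0.005],[0,0,0]],[[0,0,0.013],[0,0,0]],[[0,0,0.022],[0,0,0]],[[0,0,0.032],[0,0,0]],[[0,0,0.041],[0,0,0]],[[0,0,0.049],[0,0,0]],[[0,0,0.055],[0,0,0]],[[0,0,0.058],[0,0,0]],[[0,0,0.058],[0,0,0]],[[0,0,0.058],[0,0,0]]]'
python3 - <<'E'
from h import *
p,d=r.capture("side");cv2.imwrite("pics/s8.png",p[200:360,200:470].repeat(2,0).repeat(2,1))
E
```

```text
[[248.01601339 143.68696086]]
[[247.73995776 176.35591707]]
time_s: 26.83
tcp_pos: [0.4429, -0.1339, 0.0125]
ee_rot: [[-0.808, -0.589, -0.0], [-0.589, 0.808, -0.0], [0.0, -0.0, -1.0]]
wrist_force: [0.0, -0.2, 0.1]
gripper_width: 1.003
```

View pics/s8.png

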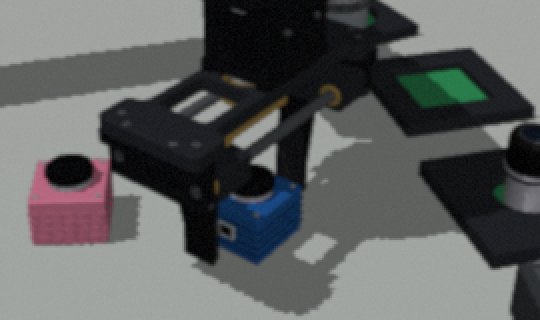

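The fingers stand on either side of the blue camera, at (200,240) and (295,165) in the crop. I grip and lift.

```bash
python3 -m jog '[[[0,0,0],[0,0,0]],[[0,0,0],[0,0,0]],[[0,0,0],[0,0,0]],[[0,0,0],[0,0,0]],[[0,0,0],[0,0,0]],[[0,0,0],[0,0,0]],[[0,0,0],[0,0,0]],[[0,0,0],[0,0,0]],[[0,0,0],[0,0,0]],[[0,0,0],[0,0,0]]]' 0.035; python3 -m jog '[[[0,0,-0.004],[0,0,0]],[[0,0,-0.01],[0,0,0]],[[0,0,-0.017],[0,0,0]],[[0,0,-0.025],[0,0,0]],[[0,0,-0.034],[0,0,0]],[[0,0,-0.044],[0,0,0]],[[0,0,-0.054],[0,0,0]],[[0,0,-0.062],[0,0,0]],[[0,0,-0.067],[0,0,0]],[[0,0,-0.07],[0,0,0]]]'; python3 to.py 654.8 1.9 83 -1.7
```

```text
time_s: 27.72
tcp_pos: [0.443, -0.1339, 0.0126]
ee_rot: [[-0.808, -0.589, 0.001], [-0.589, 0.808, 0.0], [-0.0, -0.0, -1.0]]
wrist_force: [0.5, -0.4, 0.7]
gripper_width: 0.571
time_s: 28.55
tcp_pos: [0.4431, -0.1339, 0.0837]
ee_rot: [[-0.808, -0.589, 0.002], [-0.589, 0.808, 0.0], [-0.001, -0.001, -1.0]]
wrist_force: [-0.7, -0.4, -1.2]
gripper_width: 0.572
t 28.55 tcp [ 443.1 -133.9   83.7] yaw -143.9 tilt [0.0017 0.0001] grip 0.572 F [-0.7 -0.4 -1.2] j [  3.  16. -33.   0. -42.  33.]
shift tool mm [-251.   -14.8    1. ]
tool-z turn units 7.55
```

```bash
python3 -m jog '[[[-0.01,-0.001,0],[0,0,0.3]],[[-0.032,-0.002,0],[0,0,1.0]],[[-0.062,-0.004,0],[0,0,1.9]],[[-0.096,-0.006,0],[0,0,2.9]],[[-0.131,-0.008,0],[0,0,4.0]],[[-0.167,-0.01,0],[0,0,5.1]],[[-0.201,-0.012,0],[0,0,6.1]],[[-0.23,-0.014,0],[0,0,6.9]],[[-0.246,-0.015,0],[0,0,7.4]],[[-0.251,-0.015,0],[0,0,7.5]]]'; python3 -m jog '[[[0,0,0.002],[0,0,0]],[[0,0,0.008],[0,0,0]],[[0,0,0.015],[0,0,0]],[[0,0,0.023],[0,0,0]],[[0,0,0.031],[0,0,0]],[[0,0,0.038],[0,0,0]],[[0,0,0.043],[0,0,0]],[[0,0,0.045],[0,0,0]],[[0,0,0.045],[0,0,0]],[[0,0,0.045],[0,0,0]]]'; python3 to.py 654.8 1.9 16.6 -1.7
python3 - <<'E'
from h import *
p,d=r.capture("side");cv2.imwrite("pics/s9.png",p[160:320,270:540].repeat(2,0).repeat(2,1))
E
```

```text
time_s: 29.38
tcp_pos: [0.6565, 0.0034, 0.0814]
ee_rot: [[-1.0, 0.025, 0.0], [0.025, 1.0, -0.0], [-0.0, -0.0, -1.0]]
wrist_force: [-0.0, -0.3, -2.2]
gripper_width: 0.571
time_s: 30.22
tcp_pos: [0.6547, 0.0017, 0.0376]
ee_rot: [[-1.0, 0.025, 0.0], [0.025, 1.0, -0.0], [-0.0, -0.0, -1.0]]
wrist_force: [0.0, -0.5, -0.6]
gripper_width: 0.576
t 30.22 tcp [654.7   1.7  37.6] yaw 178.6 tilt [ 0.0003 -0.0001] grip 0.576 F [ 0.  -0.5 -0.6] j [ 14.  35.  -7.   0. -48. -16.]
shift tool mm [-0.1  0.2 21. ]
tool-z turn units 0.05
```

View pics/s9.png

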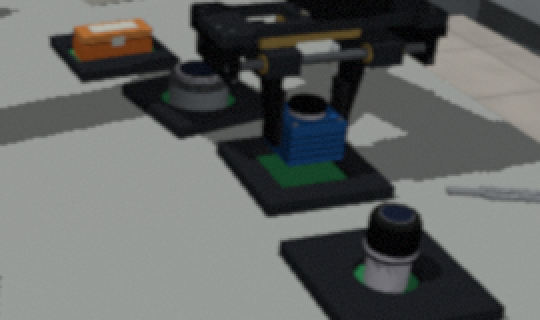

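The camera (313,140 in the crop) is square over the square pocket, and the other three stand in theirs. I lower it.

```bash
python3 -m jog '[[[0,0,0.002],[0,0,0]],[[0,0,0.006],[0,0,0]],[[0,0,0.01],[0,0,0]],[[0,0,0.013],[0,0,0]],[[0,0,0.016],[0,0,0]],[[0,0,0.018],[0,0,0]],[[0,0,0.0195],[0,0,0]],[[0,0,0.0205],[0,0,0]],[[0,0,0.021],[0,0,0]],[[0,0,0.021],[0,0,0]]]'; python3 to.py 654.8 1.9 16.6
```

```text
time_s: 31.1
tcp_pos: [0.6546, 0.0018, 0.0167]
ee_rot: [[-1.0, 0.025, 0.0], [0.025, 1.0, 0.0], [-0.0, 0.0, -1.0]]
wrist_force: [-0.7, 0.1, -1.9]
gripper_width: 0.57
t 31.1 tcp [654.6   1.8  16.7] yaw 178.6 tilt [0.0004 0.0001] grip 0.57 F [-0.7  0.1 -1.9] j [ 14.  36.  -8.   0. -46. -16.]
shift tool mm [-0.2  0.1  0.1]
```

The force still shows the camera's weight, so I lower it another millimetre.

```bash
python3 -m jog '[[[0,0,0.0002],[0,0,0]],[[0,0,0.0004],[0,0,0]],[[0,0,0.0006],[0,0,0]],[[0,0,0.0008],[0,0,0]],[[0,0,0.001],[0,0,0]],[[0,0,0.001],[0,0,0]],[[0,0,0.001],[0,0,0]],[[0,0,0.001],[0,0,0]],[[0,0,0.001],[0,0,0]],[[0,0,0.001],[0,0,0]]]'; python3 to.py 654.8 1.9 16.6
```

```text
time_s: 31.93
tcp_pos: [0.6546, 0.0018, 0.0167]
ee_rot: [[-1.0, 0.025, 0.001], [0.025, 1.0, -0.0], [-0.001, -0.0, -1.0]]
wrist_force: [-2.3, 0.4, 5.9]
gripper_width: 0.574
t 31.93 tcp [654.6   1.8  16.7] yaw 178.6 tilt [ 0.0005 -0.0001] grip 0.574 F [-2.3  0.4  5.9] j [ 14.  36.  -8.   0. -46. -16.]
shift tool mm [-0.2  0.1  0.1]
```

The camera is on the floor (+5.9 N). I release it, rise and check.

```bash
python3 -m jog '[[[0,0,0],[0,0,0]],[[0,0,0],[0,0,0]],[[0,0,0],[0,0,0]],[[0,0,0],[0,0,0]],[[0,0,0],[0,0,0]],[[0,0,0],[0,0,0]],[[0,0,0],[0,0,0]],[[0,0,-0.002],[0,0,0]],[[0,0,-0.006],[0,0,0]],[[0,0,-0.012],[0,0,0]]]' 0.087;  python3 -m jog '[[[0,0,-0.01],[0,0,0]],[[0,0,-0.025],[0,0,0]],[[0,0,-0.045],[0,0,0]],[[0,0,-0.07],[0,0,0]],[[0,0,-0.095],[0,0,0]],[[0,0,-0.12],[0,0,0]],[[0,0,-0.14],[0,0,0]],[[0,0,-0.15],[0,0,0]],[[0,0,-0.15],[0,0,0]],[[0,0,-0.15],[0,0,0]]]'; python3 -m jog '[[[0.01,0,0],[0,0,0]],[[0.03,0,0],[0,0,0]],[[0.06,0,0],[0,0,0]],[[0.09,0,0],[0,0,0]],[[0.12,0,0],[0,0,0]],[[0.15,0,0],[0,0,0]],[[0.18,0,0],[0,0,0]],[[0.2,0,0],[0,0,0]],[[0.21,0,0],[0,0,0]],[[0.21,0,0],[0,0,0]]]'
python3 - <<'E'
from h import *
p,d=r.capture("top");cv2.imwrite("pics/t9.png",p[100:400,120:520].repeat(2,0).repeat(2,1))
np.savez("top1.npz",p=p,d=d)
p,d=r.capture("side");cv2.imwrite("pics/s10.png",p[120:360,230:590].repeat(2,0).repeat(2,1))
E
```

```text
time_s: 32.77
tcp_pos: [0.6542, 0.0017, 0.0275]
ee_rot: [[-1.0, 0.025, -0.001], [0.025, 1.0, -0.0], [0.001, -0.0, -1.0]]
wrist_force: [-0.1, 0.1, 0.5]
gripper_width: 0.996
time_s: 33.6
tcp_pos: [0.6542, 0.0019, 0.1777]
ee_rot: [[-1.0, 0.025, 0.0], [0.025, 1.0, 0.001], [-0.0, 0.001, -1.0]]
wrist_force: [-0.1, 0.6, -0.6]
gripper_width: 0.999
time_s: 34.43
tcp_pos: [0.4422, 0.0067, 0.1767]
ee_rot: [[-1.0, 0.025, -0.002], [0.025, 1.0, -0.0], [0.002, -0.0, -1.0]]
wrist_force: [0.0, -0.7, -0.3]
gripper_width: 1.0
```

View pics/t9.png

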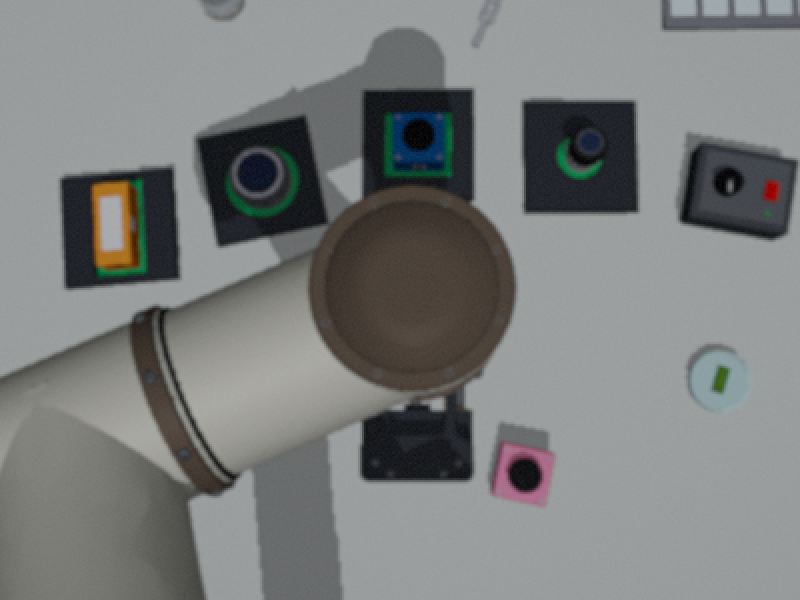

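View pics/s10.png

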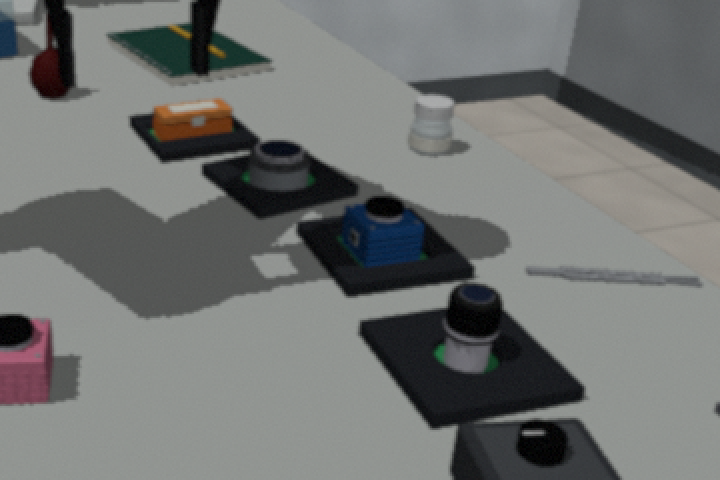

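All four stand in their own pockets in both pictures. In the crop of the top view, the box is at (115,225), the lens at (260,180), the camera at (418,135) and the eyepiece at (588,145). The dish is at (720,380). I measure the resting poses from depth.

```bash
python3 - <<'E'
from h import *
np.set_printoptions(precision=1,suppress=True)
f=np.load("top1.npz");d=f['d'];v,u=np.mgrid[0:480,0:640]
W=world("top",np.stack([u.ravel(),v.ravel()],1),d.ravel()).reshape(480,640,3)*1000
box=lambda a,b,c,e:(u>=a)&(u<c)&(v>=b)&(v<e)&(d>0)
T=dict(slide=((150,180,210,250),25,45,(578.5,300)),lens=((220,160,285,215),25,50,(623,158.2)),cam=((300,145,358,195),32,60,(654.8,1.9)),mount=((300,145,358,195),45.5,60,(654.8,1.9)),eye=((385,145,440,205),50,70,(638.5,-159)),eyeall=((385,145,440,205),30,70,(638.5,-159)),dish=((450,260,510,320),8,30,(411.9,-283.2)))
for n,(b,lo,hi,c) in T.items():
    m=box(*b)&(W[...,2]>lo)&(W[...,2]<hi);q=W[m]
    x=cv2.minAreaRect(q[:,:2].astype(np.float32)); 
    A=np.c_[q[:,:2]-q[:,:2].mean(0),np.ones(len(q))];s=np.linalg.lstsq(A,q[:,2],rcond=None)[0]
    print(n,len(q),np.array(x[0]),np.array(x[1]),"off",np.array(x[0])-c,"z med/95",np.median(q[:,2]),np.percentile(q[:,2],95),"slope",np.round(s[:2],3))
E
python3 to.py
```

```text
slide 781 [577. 298.] [81.  35.8] off [-1.5 -2. ] z med/95 35.01237489956708 37.55296756747963 slope [-0.  0.]
lens 715 [621.4 156.2] [57.2 58.4] off [-1.6 -2. ] z med/95 37.61392388389435 40.55853446785519 slope [0. 0.]
cam 655 [653.2   0.1] [48.4 52. ] off [-1.6 -1.8] z med/95 40.01159013783977 50.78503669454945 slope [0. 0.]
mount 225 [653.2   0.4] [31.1 31.6] off [-1.6 -1.5] z med/95 49.09052414868779 51.91736513978447 slope [-0.  0.]
eye 279 [ 636.4 -158.9] [33.8 33.6] off [-2.1  0.1] z med/95 59.3940312008664 62.05725527532668 slope [ 0.1 -0.1]
eyeall 338 [ 636.4 -158.8] [34.4 33.7] off [-2.1  0.2] z med/95 58.95006925945444 61.95383746035702 slope [ 0.4 -0.2]
dish 793 [ 413.5 -281.7] [58.5 59.2] off [1.6 1.5] z med/95 13.414797929979192 15.888612521377178 slope [ 0. -0.]
t 34.53 tcp [445.3   7.1 177.3] yaw 178.6 tilt [ 0.0002 -0.0003] grip 1.003 F [ 1.  -1.2 -0. ] j [ 22.   7. -27.   0. -56. -23.]
```

```bash
python3 - <<'E'
from h import *
np.set_printoptions(precision=3,suppress=True)
v,u=np.mgrid[0:480,0:640]
for f,b,lo in (("top0",(310,250,350,285),53),("top1",(385,145,440,205),57)):
    d=np.load(f+".npz")['d'];W=world("top",np.stack([u.ravel(),v.ravel()],1),d.ravel()).reshape(480,640,3)*1000
    m=(u>=b[0])&(u<b[2])&(v>=b[1])&(v<b[3])&(d>0)&(W[...,2]>lo-4)
    q=W[m];A=np.c_[q[:,:2]-q[:,:2].mean(0),np.ones(len(q))];
    r2=np.hypot(A[:,0],A[:,1])<13; print(f,r2.sum(),np.linalg.lstsq(A[r2],q[r2,2],rcond=None)[0])
E
```

```text
top0 156 [-0.022 -0.014 55.859]
top1 150 [ 0.013 -0.024 59.983]
```

All four stand level on their pocket floors (tops 4 mm higher than on the bench) and are about 2 mm from centre. The dish has not moved, so I hand in the job.

```bash
python3 -c "
from station import r
print(r.finish_job())"
```

```text
the job is handed in; nothing more can be done
None
```

The add-on lens, slide box, eyepiece and blue camera are each in the tray of their own outline, and I handed the job in at about 34.5 s of the 104 s allowed. `finish_job()` gives no verdict, so the checks below are my own.

- **Position:** all four measured 2–2.5 mm from their pocket centres, against the 13 mm allowed. The calibration is only good to about 2 mm.
- **On the floor:** each top reads about 4 mm higher than it did on the bench, which matches the pocket floor height.
- **Upright:** the eyepiece top, checked most closely, slopes by less than 0.03. The other tops came out flat to the one decimal printed, and all four look upright in the pictures.
- **Dish:** its measured position differs by about 2 mm from the start, within measurement error. The arm never came near it.
- **Robot:** it ended open and clear, about 0.18 m above the bench. The pink camera look-alike was left alone.

**Disagreements:**
- When I lowered the blue camera, the force still showed its weight at the expected height. I went down one more millimetre and got a contact force of 5.9 N before letting go.
- The network labelled the square tray as the slide box and ranked the pink look-alike first as the camera. I found the slide box from depth and picked the blue camera by its colour.

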